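# Tilt back the lamp arm and load the imager

### The arm

A 6-joint arm with a two-finger parallel gripper is mounted at the origin on the work surface. World frame = base frame: x ahead of the robot, y to its left, z up, the work surface at z = 0. Lengths are in mm, angles in rad, forces in N, time in s.
With the tool pointing down it reaches from about 250 to 725 mm from the base axis. Payload 4 kg.
Tool frame: the origin (TCP) lies on the centre line of the jaws, within the pads' length; the fingertips stand 14 mm ahead of it and the grasp point (between the pads) lies 5 mm behind it; z points along the fingers, x is the direction in which the jaws open and shut, and the axes are right-handed (so a half turn about z gives the same grasp; the last joint's range is limited). The gripper opens to 85 mm and grips with 20 to 120 N. Pads are 22 mm wide; open, the fingers measure 114 mm over their backs; the gripper's body (76 mm by 85 mm) begins 54 mm behind the grasp point. The pads swing forward as they close: fully open they stand 13 mm farther back than shut.
Start: joints at [-1.263, 0.241, 0.005, 1.335, 0, 1.571], TCP at [151.479, -476.501, 245.306] pointing down, gripper open.
Joint ranges: [-2.72, 2.72], [-1.05, 1.87], [-1.09, 1.28], [-1.99, 2.15], [-1.42, 1.44], [-3.14, 3.14]. Speed limits (rad/s): [2.79, 2.79, 3.14, 3.14, 3.14, 3.14].

### API

Orientations are given as a rotation vector (axis times angle).
In Python, from bench import ctrl gives the robot as it stands. Calls block until the motion is done:
- ctrl.move_ptp(position, orientation): joint-space move of the TCP to a pose.
- ctrl.servo_line(position, max_speed=150, orientation=None): straight line of the TCP; orientation=None keeps the orientation; max_speed is the mean speed in mm/s.
- ctrl.move_j(angles): joint-space move.
- ctrl.grip(opening, squeeze=None): opening from 0.0 (shut) to 1.0 (fully open); squeeze is the grip in N (None keeps the last); returns when the fingers have stopped.
- ctrl.dwell(seconds).
- ctrl.inverse_kinematics(position, orientation): joint angles nearest the present ones, or None.
- ctrl.grab_frame(name): name is "scene" or "top"; returns a dict with "image" (400x640x3 uint8, red, green, blue), "K" (3x3 intrinsics, pixels), "rvec" (rotation vector, rad) and "tvec" (3), from world to camera coordinates, as OpenCV has them. Camera axes: x right, y down, z forward; pixel columns grow to the right and rows downward; lengths in mm; the calibration is good to about 2 mm. A picture is of the moment at which its call begins. There is no depth.
A pose or a line that the arm cannot do raises ctrl.Unreachable and nothing moves.
- ctrl.close_job(): hands the job in, once; it reports no verdict.
Readings, each from a call of its own:
- ctrl.get_time_s(): time.
- ctrl.get_joints(): joint angles.
- ctrl.get_dq(): joint speeds.
- ctrl.get_effort(): joint torques, N m.
- ctrl.get_ee_pos(): TCP position.
- ctrl.get_tcp_rot(): TCP orientation.
- ctrl.get_ft_force(): force on the tool from outside, world axes, zero at the start.
- ctrl.get_moment(): the same for the moment, N m.
- ctrl.get_gripper_width(): opening from 0.0 (shut) to 1.0 (fully open).
Only numpy, scipy, OpenCV 4.12 (cv2) and the standard library are available. Lean on these libraries where they do the work, as an engineer would, in place of code of your own. Each camera call takes 0.05 s, during which the arm holds its last target. There are 200 camera calls.

### The job

Load the small white imager: take the blue-ended cross bar of its counterweighted lamp arm and swing the arm up and over past its balance point, carrying it gently until you feel it meet its back stop, so that it rests open by itself without having been dropped or rammed onto the stop. Then take the steel pot with the blue cap and gently seat it upright, fully home, in the round socket the arm had covered. Leave the red stop pointers as they are set, the brass spare pot and the other things on the bench alone, and let go of everything.

Things in the scene. Friction and masses are not known exactly. Their poses are not given: they have to be found in the camera images.
- imager: Fixed white bench imager, 250 (x) x 170 (y) x 85 mm tall, origin at the centre of its underside. Its black stage (top 85 mm above the table) fills the half towards its own -x; two grey pivot cheeks stand on the other half, up to 155 mm above the table, outer faces 51 mm either side of the centre line.
- pivot (a point): Centre of the arm's hinge, fixed to the imager, 135 mm above the table, axes as the imager's. The hinge turns about its y axis: the arm points towards -x when down, rises over the hinge and leans to +x when open. It starts on its lower stop, 0 to 26 degrees above level; the firm back stop differs between units, 94 to 122 degrees above level, cannot be seen and must be felt as rising resistance.
- lamp_arm: The lamp arm; origin on the hinge axis, x from bar to hinge. Lifting takes about 1 to 4 N at the bar. It must never turn faster than 1.2 rad/s: let go only when the bar is within 3 mm of its place at the back stop.
- pointer (a point): Tip of one of two red pointers on the ends of the hinge drum, 60 mm from the hinge axis, 61 mm to the side of its centre. The drum carries both arm stops and is held only by friction: about 10 N of push at the bar, pressed against a stop, makes it slip and spoils its setting (over 1 mm at this tip fails). Do not touch the pointers.
- counterweight: Brass counterweight on the arm, a 44 mm cylinder, its centre 52 mm behind and 55 mm above the hinge when the arm is level; origin on the hinge. Masses differ between units: the balance point lies roughly 50 to 75 degrees above level; beyond it the arm falls backwards by itself.
- handle (a point): Centre of the arm's steel cross bar, 175 mm from the hinge axis: 12 mm thick, 130 mm long along this y axis, 20 mm blue balls at its ends; the 16 mm tube (x axis, towards the hinge) joins its centre, so grip 35 mm to either side. It may turn between the fingers. A black lamp head, 44 mm wide, 52 mm tall, sits on the tube 53 mm from the bar; with the arm down it hangs over the socket.
- socket (a point): Centre of the mouth of the round socket in the imager's stage, 85 mm above the table, 39 mm wide with a 2 mm chamfer, 20 mm deep, flat floor, axis vertical. A pot standing home in it has its centre 12 mm above this point and stands 44 mm proud of the stage: hold it near its top so that the fingers clear the stage.
- pot_mid (a point): Centre (half-way up) of the steel pot with a blue cap: a closed upright cylinder 36 mm wide, 64 mm tall, about 0.16 kg, loose. It starts standing on one of two blue discs (92 mm wide, 10 mm tall). z axis upwards.
- pot: The same steel pot, origin at the centre of its underside. Do not press it into the imager with more than 25 N.
- spare: Brass pot with black cap, same size as the steel pot, standing on the other blue disc; origin at the centre of its underside. To be left alone.
- pencup: Yellow pen cup, 72 mm wide, 95 mm tall, origin under its centre. To be left alone.
- oil: Amber bottle, 44 mm wide, 85 mm tall, origin under its centre. To be left alone.
- dishes: Stack of four clear dishes, 60 mm wide, 54 mm tall, origin under its centre. To be left alone.
- driver: Screwdriver, 160 mm long, lying on the bench. To be left alone.
- remote: Grey hand controller, 70 x 50 x 42 mm, origin under its centre. To be left alone.
There are look-alikes about, which are no part of the job. Of the things shaped like the pot, the steel one is meant.

How it is judged (in metres and radians):
On the way, in this order (a step that is already met when the one before it is completed fails the run):
1. the lamp arm has been carried past its balance point and rests open on its back stop, released (x of handle in the frame of pivot above 0.008 m and height (world z) of handle above 0.25 m and angular speed of lamp_arm below 0.05 rad/s and contact force between the fingers and lamp_arm below 0.05 N), for 0.3 s.
2. the steel pot stands home in the socket, released (horizontal distance between pot_mid and socket below 0.004 m and z of pot_mid in the frame of socket below 0.015 m and angle between pot_mid's own z axis and vertical below 0.06 rad and contact force between the fingers and pot below 0.05 N and linear speed of pot below 0.02 m/s), for 0.2 s.
At the end, for the whole second after the job is handed in: Lamp arm leans back past upright (bar over 8 mm behind the hinge, over 250 mm up), still, untouched; steel pot in the socket within 4 mm of centre, its centre under 15 mm above the mouth, tilt under 0.06 rad, still, released; all other loose things within 12 mm of their start (all of step 1 and all of step 2 and distance of each of spare, pencup, oil, dishes, driver, remote from where it was at the start of the episode below 0.012 m).
It fails at once if the arm was forced against a stop: the red stop pointer slipped from its setting by over 1 mm (distance of pointer from where it was at the start of the episode above 0.001 m).
It fails at once if the lamp arm swung faster than 1.2 rad/s (dropped or slammed) (angular speed of lamp_arm above 1.2 rad/s).
It fails at once if the pot was pressed on the imager with more than 25 N (contact force between pot and imager above 25 N).
It fails at once if the spare pot or another loose thing on the bench was disturbed (moved over 20 mm) (distance of any of spare, pencup, oil, dishes, driver, remote from where it was at the start of the episode above 0.02 m).
It also fails if it takes over 72 s, if anything falls off the work surface, if the arm or the gripper's body presses on something with over 40 N, if the wrist force passes 120 N, or if a joint passes its speed limit or range.

## Working session

There is one attempt and no reset: what is moved stays moved. The work goes in short steps, each a Python script; the robot and the scene stay as the last script left them, time stands still between calls to the robot, and variables do not carry over. Pictures are saved under pics/ and viewed, about 8 in all and at most 12, crops included, and the job is handed in when it is done.

```bash
mkdir -p pics; ls
python3 - <<'E'
from bench import ctrl
import cv2,numpy as np,pickle
D={}
for n in ("scene","top"):
    f=ctrl.grab_frame(n); D[n]=f
    cv2.imwrite(f"pics/{n}0.png",f["image"][:,:,::-1])
    R=cv2.Rodrigues(np.array(f["rvec"]))[0]; print(n,f["K"],(-R.T@np.array(f["tvec"])).round(0), R.round(2).tolist())
pickle.dump(D,open("f0.pkl","wb"))
print(ctrl.get_time_s(),ctrl.get_tcp_rot(),ctrl.get_ft_force())
E
```

```text
pics
scene [[406.30865049   0.         319.32203526]
 [  0.         406.30865049 202.62145158]
 [  0.           0.           1.        ]] [ 927. -484.  882.] [[0.76, 0.65, 0.02], [0.51, -0.58, -0.63], [-0.4, 0.49, -0.77]]
top [[423.15203532   0.         323.37916816]
 [  0.         423.15203532 201.92865172]
 [  0.           0.           1.        ]] [ 319.    7. 1176.] [[-0.01, -1.0, 0.0], [-0.98, 0.01, -0.21], [0.21, -0.0, -0.98]]
0.1 [-2.53478586e+00  1.85401270e+00  2.48014408e-03] [-0.10215226  1.29201398  0.3720179 ]
```

View pics/scene0.png

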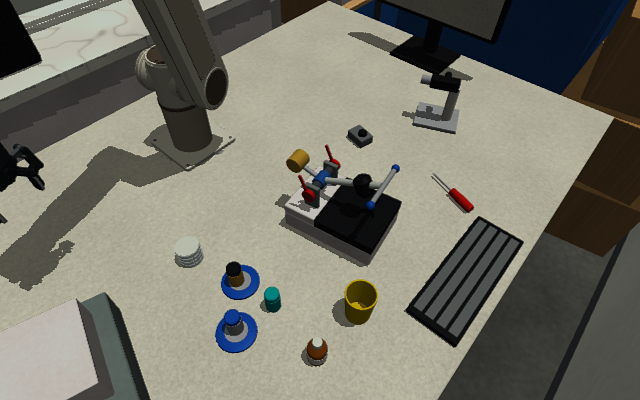

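View pics/top0.png

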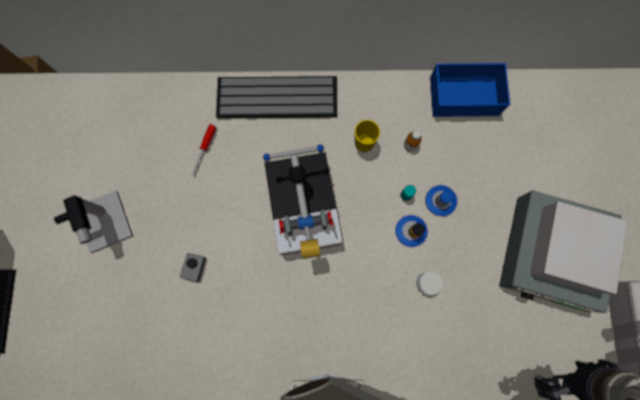

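The top view shows the imager at about (305,200) with its arm pointing away from the robot. The bar balls are at (267,157) and (320,148), and the steel pot's blue cap is at (445,198). In the scene view the balls are at (397,168) and (371,205), the cap at (232,316), and the spare is the brown/black pot at (234,272).

```bash
cat > h.py <<'E'
import cv2,numpy as np
def P(f):
    R=cv2.Rodrigues(np.array(f["rvec"],float))[0]; return R,np.array(f["tvec"],float).reshape(3),np.array(f["K"],float)
def ray(f,uv):
    R,t,K=P(f); d=R.T@np.linalg.solve(K,[uv[0],uv[1],1.]); return -R.T@t,d/np.linalg.norm(d)
def onz(f,uv,z):
    c,d=ray(f,uv); return c+d*(z-c[2])/d[2]
def tri(f,a,g,b):
    c1,d1=ray(f,a);c2,d2=ray(g,b)
    s=np.linalg.lstsq(np.c_[d1,-d2],c2-c1,rcond=None)[0]
    p,q=c1+s[0]*d1,c2+s[1]*d2; return (p+q)/2,np.linalg.norm(p-q)
def proj(f,p):
    R,t,K=P(f); q=K@(R@np.asarray(p,float)+t); return q[:2]/q[2]
def mask(f,hlo,hhi,smin=110,vmin=40):
    h=cv2.cvtColor(f["image"],cv2.COLOR_RGB2HSV); return cv2.inRange(h,(hlo,smin,vmin),(hhi,255,255))
def blobs(m,amin=8):
    n,l,s,c=cv2.connectedComponentsWithStats(m); return [(c[i].round(1).tolist(),s[i].tolist()) for i in range(1,n) if s[i,4]>=amin]
E
python3 - <<'E'
import pickle
from h import *
from bench import ctrl
D=pickle.load(open("f0.pkl","rb"))
boxes={"scene":(270,130,150,140),"top":(250,135,110,130)}
for n,f in D.items():
    print(n,"blue");[print(b) for b in blobs(mask(f,100,125,110,50))]
    m=mask(f,0,6)|mask(f,174,180); print("red",blobs(m))
c=[]
for n,(x,y,w,h) in boxes.items():
    im=D[n]["image"][y:y+h,x:x+w,::-1]; c.append(cv2.resize(im,(int(w*560/h*0.7),392),interpolation=cv2.INTER_CUBIC))
x=cv2.resize(D["scene"]["image"][255:355,205:305,::-1],(392,392)) 
c.append(cv2.resize(x,(200,392)) if 0 else x[:, :].copy())
cv2.imwrite("pics/crop1.png",np.hstack(c[:2]))
# robot geometry from IK samples
from scipy.spatial.transform import Rotation as Ro
from scipy.optimize import least_squares
S=[]
for r in range(280,720,60):
    for z in (60,150,250,350):
        q=ctrl.inverse_kinematics([r,0,z],Ro.from_euler('y',np.pi).as_rotvec().tolist())
        if q is not None:S.append((r,z,*q))
S=np.array(S);print(len(S));print(S[::7].round(3))
def res(p):
    l1,a1,l2,a2,r0,z0=p;q2,q3=S[:,3],S[:,4]
    return np.r_[r0+l1*np.sin(q2+a1)+l2*np.sin(q2+q3+a2)-S[:,0], z0+l1*np.cos(q2+a1)+l2*np.cos(q2+q3+a2)-S[:,1]]
best=min((least_squares(res,[350,0,350,a,0,0]) for a in (0,1.5,-1.5)),key=lambda s:s.cost);print(best.x.round(2),best.cost)
F=[]
for i in range(5): F.append(ctrl.get_ft_force());ctrl.dwell(.02)
print(np.round(F,2))
E
```

```text
scene blue
([367.1, 8.8], [355, 0, 20, 18, 179])
([612.2, 22.1], [591, 0, 38, 55, 242])
([388.4, 14.5], [380, 3, 18, 24, 295])
([395.4, 167.1], [392, 164, 7, 7, 33])
([322.3, 176.2], [314, 170, 17, 16, 123])
([370.2, 204.3], [366, 201, 9, 8, 56])
([241.1, 284.5], [221, 265, 38, 35, 597])
([235.6, 331.3], [215, 309, 42, 44, 982])
red [([331.9, 156.9], [325, 145, 15, 24, 80]), ([306.9, 189.5], [298, 175, 18, 27, 126]), ([460.9, 199.8], [449, 188, 25, 25, 251])]
top blue
([468.9, 89.7], [431, 63, 79, 53, 3661])
([319.9, 147.9], [318, 145, 5, 7, 30])
([266.1, 156.8], [264, 154, 5, 7, 29])
([441.5, 200.2], [426, 186, 31, 30, 576])
([305.2, 221.7], [297, 215, 17, 14, 159])
([410.4, 231.0], [396, 216, 31, 31, 446])
red [([207.7, 136.7], [200, 124, 16, 27, 205]), ([329.3, 218.3], [327, 212, 6, 13, 49]), ([281.3, 225.6], [279, 220, 5, 13, 44])]
32
[[ 2.800e+02  6.000e+01  0.000e+00  1.900e-02 -8.090e-01  7.420e-01
   0.000e+00 -1.571e+00]
 [ 3.400e+02  3.500e+02  0.000e+00 -1.040e-01 -1.000e-01  1.575e+00
   0.000e+00 -1.571e+00]
 [ 4.600e+02  2.500e+02  0.000e+00  1.590e-01 -8.500e-02  1.327e+00
   0.000e+00 -1.571e+00]
 [ 5.800e+02  1.500e+02  0.000e+00  4.530e-01  5.700e-02  1.175e+00
   0.000e+00 -1.571e+00]
 [ 7.000e+02  6.000e+01  0.000e+00  7.550e-01  3.440e-01  1.160e+00
   0.000e+00 -1.571e+00]]
[ 683.2     0.77 -275.54    1.49  135.06 -156.96] 102580.6894892306
[[-0.1   1.29  0.37]
 [-0.16  0.04  0.73]
 [ 0.77  0.58  0.17]
 [ 0.41  0.78 -0.23]
 [ 0.67  0.27 -0.76]]
```

View pics/crop1.png

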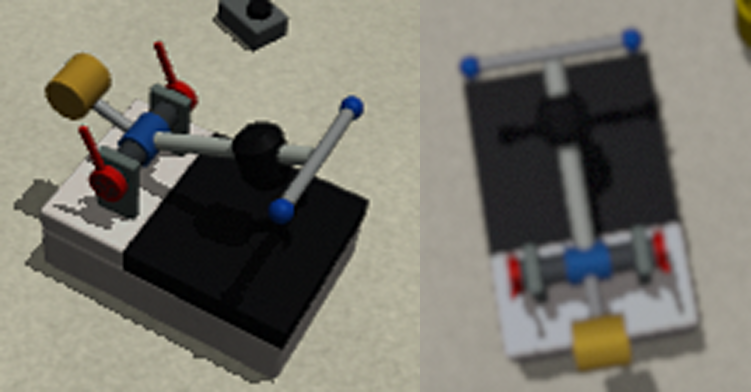

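Run:
```python
import pickle
from h import *
from bench import ctrl
from scipy.spatial.transform import Rotation as Ro
from scipy.optimize import least_squares
D=pickle.load(open("f0.pkl","rb"));T,Sc=D["top"],D["scene"]
A,e1=tri(T,(266.4,157),Sc,(396.5,168)); B,e2=tri(T,(320,148),Sc,(370.7,204.6))
print("balls",A.round(1),e1.round(1),B.round(1),e2.round(1),"dist",np.linalg.norm(A-B))
# cap: inner blobs by brightness; grey steel around
for n,f,(x,y,w,h) in (("top",T,(425,183,34,34)),("scene",Sc,(212,306,48,48))):
    hv=cv2.cvtColor(f["image"],cv2.COLOR_RGB2HSV)[y:y+h,x:x+w]
    print(n);[print(''.join(' .'[int(b)] if not b else ('#' if v>170 else '+' if v>120 else '-') for b,v in zip((r[:,1]>110)&(abs(r[:,0].astype(int)-112)<14),r[:,2]))) for r in hv]
S=[]
for r in range(280,720,60):
    for z in (60,150,250,350):
        q=ctrl.inverse_kinematics([r,0,z],Ro.from_euler('y',np.pi).as_rotvec().tolist())
        if q is not None:S.append((r,z,*q))
S=np.array(S)
def res(p):
    l1,a1,l2,a2,r0,z0=p;q2,q3=S[:,3],S[:,4]
    return np.r_[r0+l1*np.sin(q2+a1)+l2*np.sin(q2-q3+a2)-S[:,0], z0+l1*np.cos(q2+a1)+l2*np.cos(q2-q3+a2)-S[:,1]]
best=min((least_squares(res,[350,0,350,a,0,0]) for a in (0,1.5,-1.5)),key=lambda s:s.cost);print(best.x.round(2),best.cost)
```

```text
balls [638.4 141.6 204.7] 3.5 [659.1  12.4 205.8] 2.4 dist 130.88981268332694
top
                                  
                                  
                                  
           ++++++++++             
        +++++++++++++++           
       ++++++++++++++++++         
      ++++++++++++++++++++        
     ++++++++++++++++++++++       
    +++++++++    +++++++++++      
   ++++++++      ++++++++++++     
  ++++++++       +++++++++++++    
  +++++++       -+++++++++++++    
  ++++++       -+++++++++++++++   
 +++++++       -+++++++++++++++   
 +++++++       --++++++++++++++   
 ++++++        --+++++++++++++++  
 ++++++        --+++++++++++++++  
 ++++++        ---++++++++++++++  
 +++++++        ----++++++++++++  
 +++++++         ---------++++++  
 +++++++           ----   ++++++  
  +++++++                +++++++  
  ++++++++               ++++++   
  +++++++++             -++++++   
   +++++++++-          --++++++   
   ++++++++++--       ---+++++    
    +++++++++++---------+++++     
     +++++++++++-------++++++     
      ++++++++++++++++++++++      
   
[... 1901 characters left out ...]
+++++++++-         ++++++++++++++-      
     -++++++++++++++++---++++++++++++++++       
      ++++++++++++++++++++++++++++++++++        
      -++++++++++++++++++++++++++++++++-        
       -++++++++++++++++++++++++++++++-         
       --++++++++++++++++++++++++++++-          
        --+++++++++++++++++++++++++--           
         --+++++++++++++++++++++++-             
          --++++++++++++++++++++--              
             -++++++++++++++++--                
              ----++++++++----                  
                 ----------                     
                                                
[ 493.3     0.   -391.48   -1.59   -0.   -150.2 ] 2.387029990326364e-25
```

```bash
cat > g.py <<'E'
from h import *
from bench import ctrl
from scipy.spatial.transform import Rotation as Ro
A=np.array([638.4,141.6,204.7]);B=np.array([659.1,12.4,205.8]);C=(A+B)/2
ey=(A-B)[:2]/np.linalg.norm((A-B)[:2]); ax=np.array([ey[1],-ey[0]])   # ax: horizontal, hinge->bar (imager -x)
th0=np.arcsin((C[2]-135)/175); piv=np.r_[C[:2]-175*np.cos(th0)*ax,135.]
OFF=-38.
def down(d): # tool down, jaws along horizontal d
    return Ro.from_matrix(np.c_[[d[0],d[1],0],[d[1],-d[0],0],[0,0,-1]]).as_rotvec().tolist()
rot=down(ax)
def bar(th,R=175.):  # TCP for bar at elevation th
    return piv+np.r_[R*np.cos(th)*ax+OFF*ey, R*np.sin(th)-5]
def ft(n=12):
    F=[]
    for _ in range(n): F.append(ctrl.get_ft_force()); ctrl.dwell(.01)
    return np.mean(F,0)
E
python3 - <<'E'
from g import *
import pickle
D=pickle.load(open("f0.pkl","rb"))
print("C",C,"th0",np.degrees(th0),"piv",piv,"drum",onz(D["top"],(305.2,221.7),140),tri(D["top"],(305.2,221.7),D["scene"],(322.3,176.2)))
for d in (24,60,95,122): print(d,np.round(ctrl.inverse_kinematics(bar(np.radians(d)).tolist(),rot),2))
p=bar(th0)
ctrl.grip(.4,20)
ctrl.move_ptp((p+[0,0,90]).tolist(),rot); print(ctrl.get_time_s())
ctrl.servo_line((p+[0,0,45]).tolist(),100)
ctrl.dwell(.2);b=ft(25);print("bias",b); np.save("bias.npy",b)
ctrl.servo_line(p.tolist(),80); ctrl.dwell(.1)
print(ft()-b,ctrl.get_ee_pos(),p,ctrl.get_time_s())
f=ctrl.grab_frame("scene");im=f["image"][60:260,260:480,::-1]
cv2.imwrite("pics/pre.png",cv2.resize(im,None,fx=2.7,fy=2.7,interpolation=cv2.INTER_CUBIC))
E
```

```text
C [648.75  77.   205.25] th0 23.667515798199208 piv [490.48757169  51.64371311 135.        ] drum [489.59775689  50.00615536 140.        ] (array([490.18292312,  51.17583567, 143.99098336]), np.float64(3.6153419348235127))
24 [ 0.06  0.58  0.4   1.39 -0.    1.47]
60 [ 0.05  0.4   0.32  1.49 -0.    1.46]
95 [ 0.02  0.19  0.09  1.47 -0.    1.44]
122 [-0.    0.04 -0.15  1.39 -0.    1.41]
3.2917
bias [ 0.02278945  0.05633444 -0.02693658]
[-0.01592098 -0.08043356  0.07749408] [655.20606587  39.51986986 201.12235313] [654.76156752  39.4785254  200.25      ] 5.2083
```

View pics/pre.png

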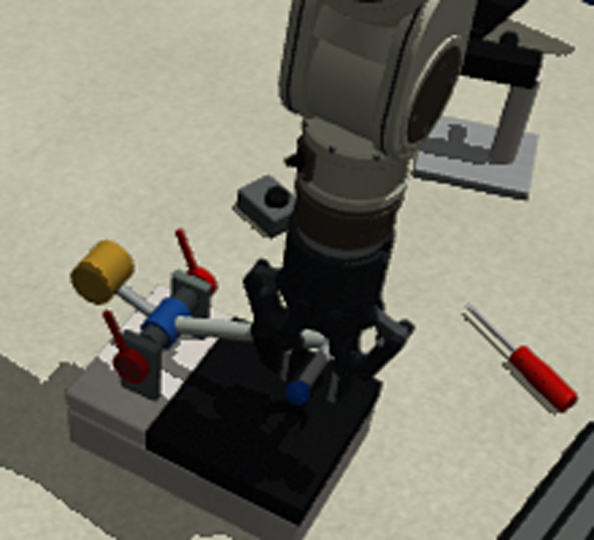

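The measured pivot agrees with the drum to within 2 mm, and the fingers straddle the bar clear of the ball and lamp head. Next I'll grip and carry the arm, watching the force.

```bash
cat > swing.py <<'E'
from g import *
bias=np.load("bias.npy")
def meas(th,n=10):
    f=ft(n)-bias; r=np.r_[np.cos(th)*ax,np.sin(th)]; t=np.r_[-np.sin(th)*ax,np.cos(th)]
    return f@t,f@r,f@np.r_[ey,0]
ctrl.grip(0.0,25); ctrl.dwell(.2)
print("grip",ctrl.get_gripper_width(),np.round(meas(th0),2),ctrl.get_time_s())
R=175.;th=th0;data=[];hits=0
while np.degrees(th)<123:
    d=np.degrees(th); step,v=(5,55) if d<75 else (2.5,40) if d<88 else (.5,15)
    th+=np.radians(step); ctrl.servo_line(bar(th,R).tolist(),v)
    ft_,fr,fy=meas(th,5 if d<75 else 8)
    R+=np.clip(.12*fr,-.6,.6)
    res=0
    if len(data)>=6:
        a=np.array(data); M=lambda x:np.c_[np.cos(x),np.sin(x)]
        c=np.linalg.lstsq(M(a[:,0]),a[:,1],rcond=None)[0]; res=ft_-(M(np.array([th]))@c)[0]
    print(round(np.degrees(th),1),"t %.2f r %.2f y %.2f res %.2f R %.2f T %.1f"%(ft_,fr,fy,res,R,ctrl.get_time_s()))
    if abs(ft_)>8 or np.hypot(fr,fy)>25: print("abort");break
    if d>80 and res<-2.2: hits+=1
    else:
        hits=0; data.append((th,ft_))
    if hits and (hits>=2 or res<-4): print("STOP");break
np.save("sw.npy",[th,R])
E
python3 swing.py
```

```text
grip 0.12839043589219665 [ 4.29 -0.8  -0.03] 5.8583
28.7 t -2.08 r -0.14 y -0.41 res 0.00 R 174.98 T 6.3
33.7 t -1.38 r 0.45 y -1.16 res 0.00 R 175.04 T 6.8
38.7 t -1.30 r 2.45 y -1.61 res 0.00 R 175.33 T 7.3
43.7 t -1.76 r 3.99 y -2.24 res 0.00 R 175.81 T 7.7
48.7 t -1.89 r 5.39 y -3.22 res 0.00 R 176.41 T 8.2
53.7 t -1.85 r 5.59 y -3.06 res 0.00 R 177.01 T 8.7
58.7 t -0.90 r 6.26 y -4.39 res 0.84 R 177.61 T 9.1
63.7 t -1.25 r 6.50 y -4.79 res -0.01 R 178.21 T 9.6
68.7 t -0.79 r 5.48 y -5.03 res 0.33 R 178.81 T 10.1
73.7 t -0.35 r 4.12 y -4.90 res 0.50 R 179.30 T 10.6
78.7 t -0.28 r 3.14 y -5.09 res 0.23 R 179.68 T 11.0
81.2 t 0.01 r 2.91 y -5.57 res 0.35 R 180.03 T 11.5
83.7 t 0.01 r 1.73 y -5.34 res 0.17 R 180.24 T 11.9
86.2 t -0.16 r 1.93 y -5.54 res -0.14 R 180.47 T 12.3
88.7 t 0.27 r 0.74 y -5.34 res 0.21 R 180.56 T 12.7
89.2 t 0.24 r 0.34 y -5.59 res 0.12 R 180.60 T 13.0
89.7 t 0.45 r 0.85 y -5.66 res 0.29 R 180.70 T 13.4
90.2 t 0.30 r 0.30 y -5.48 res 0.08 R 180.74 T 13.7
90.7 t -0.06 r -0.05 y -5.50 res -0.31 R 180.73 T 14.0
91.2 t -0.02 r 0.76 y -5.39 res -0.26 R 180.82 T 1
[... 2280 characters left out ...]
 -0.92 y -6.00 res 0.00 R 180.74 T 28.3
113.2 t 0.72 r -0.68 y -5.69 res -0.11 R 180.66 T 28.6
113.7 t 1.02 r 0.50 y -6.18 res 0.17 R 180.72 T 29.0
114.2 t 0.75 r -0.18 y -5.78 res -0.12 R 180.70 T 29.3
114.7 t 0.82 r 0.05 y -5.66 res -0.06 R 180.70 T 29.6
115.2 t 0.99 r -0.24 y -6.02 res 0.09 R 180.67 T 29.9
115.7 t 0.49 r -0.15 y -6.11 res -0.42 R 180.66 T 30.3
116.2 t 1.00 r -0.63 y -5.67 res 0.08 R 180.58 T 30.6
116.7 t 0.81 r -0.79 y -5.92 res -0.13 R 180.49 T 30.9
117.2 t 0.77 r 0.49 y -5.50 res -0.18 R 180.55 T 31.2
117.7 t 0.07 r -0.43 y -5.76 res -0.89 R 180.49 T 31.6
118.2 t -2.60 r -0.26 y -5.27 res -3.55 R 180.46 T 31.9
118.7 t -5.84 r -0.11 y -5.47 res -6.81 R 180.45 T 32.2
STOP
```

Run:
```python
from g import *
import pickle
bias=np.load("bias.npy"); th,R=np.load("sw.npy")
th=np.radians(118.05); ctrl.servo_line(bar(th,R).tolist(),15); ctrl.dwell(.15)
f=ft(15)-bias; print("t",f@np.r_[-np.sin(th)*ax,np.cos(th)],f)
ctrl.grip(.45); ctrl.dwell(.1); print(ft()-bias,ctrl.get_gripper_width())
p=np.array(ctrl.get_ee_pos()); ctrl.servo_line((p+[0,0,70]).tolist(),120)
q=np.array([330,-200,360.]); ctrl.move_ptp(q.tolist(),rot)
print(ctrl.get_time_s())
D={n:ctrl.grab_frame(n) for n in("scene","top")}; pickle.dump(D,open("f1.pkl","wb"))
T,S=D["top"],D["scene"]
for n in D: print(n,[b for b in blobs(mask(D[n],100,125,110,50)) if b[1][4]<250], blobs(mask(D[n],0,6)|mask(D[n],174,180)))
a=cv2.resize(T["image"][130:260,240:360,::-1],None,fx=3.3,fy=3.3,interpolation=cv2.INTER_CUBIC)
b=cv2.resize(S["image"][110:270,270:420,::-1],(400,429),interpolation=cv2.INTER_CUBIC)
cv2.imwrite("pics/open.png",np.hstack([a,b[:a.shape[0]]]))
```

```text
t -2.2479785831962467 [ 2.67530757 -5.1810006   1.36101353]
[ 0.14322382 -0.09431565  0.15343495] 0.44670706964988893
34.9583
scene [([367.0, 9.0], [355, 0, 20, 18, 185]), ([306.5, 103.0], [303, 100, 7, 7, 31]), ([274.0, 134.3], [270, 131, 9, 8, 51]), ([323.6, 177.0], [314, 170, 17, 16, 136])] [([332.0, 157.0], [325, 145, 15, 24, 79]), ([307.0, 189.5], [298, 175, 18, 27, 128]), ([460.8, 199.8], [449, 188, 25, 25, 254])]
top [([305.2, 220.6], [298, 216, 16, 12, 119]), ([339.9, 244.1], [337, 241, 7, 8, 44]), ([278.1, 254.9], [275, 252, 7, 7, 41])] [([207.7, 136.8], [200, 124, 16, 27, 208]), ([329.4, 218.3], [327, 212, 6, 13, 48]), ([281.3, 225.6], [279, 220, 5, 13, 44])]
```

View pics/open.png

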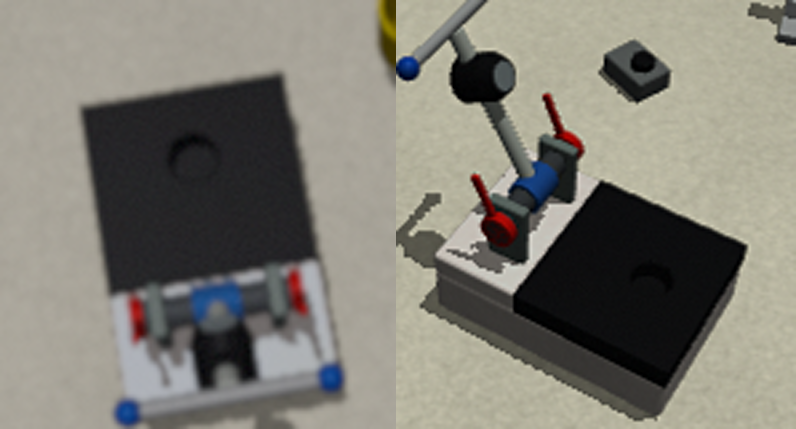

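The arm rests open on its stop and the red pointer blobs haven't moved. The socket is near (299,177) in the top view and (366,214) in the scene view. I'll measure the socket rim and the pot.

Run:
```python
from h import *
import pickle
D=pickle.load(open("f1.pkl","rb"));out=[]
for n,(u,v),w in (("top",(299,177),16),("scene",(366,214),16),("top",(441,200),20),("scene",(235,328),26)):
    h=int(w*.75); im=D[n]["image"][v-h:v+h,u-w:u+w,::-1].astype(float)
    if w==16: im=np.clip((im-0)*255/70,0,255)
    o=cv2.resize(im.astype(np.uint8),(400,300),interpolation=cv2.INTER_CUBIC); s=400/(2*w)
    for x in range(u-w,u+w,4):
        cv2.line(o,(int((x-u+w)*s),0),(int((x-u+w)*s),6 if x%8 else 12),(0,255,255),1)
        if x%8==0: cv2.putText(o,str(x),(int((x-u+w)*s),24),0,.4,(0,255,255),1)
    for y in range(v-h,v+h):
        if y%4==0:
            cv2.line(o,(0,int((y-v+h)*s)),(8,int((y-v+h)*s)),(0,255,255),1); cv2.putText(o,str(y),(10,int((y-v+h)*s)+4),0,.4,(0,255,255),1)
    out.append(o)
cv2.imwrite("pics/q.png",np.vstack([np.hstack(out[:2]),np.hstack(out[2:])]))
print(onz(D["top"],(299,177),85),onz(D["scene"],(366,214),85))
```

```text
[619.61464284  68.82548015  85.        ] [621.04856367  70.03755094  85.        ]
```

View pics/q.png

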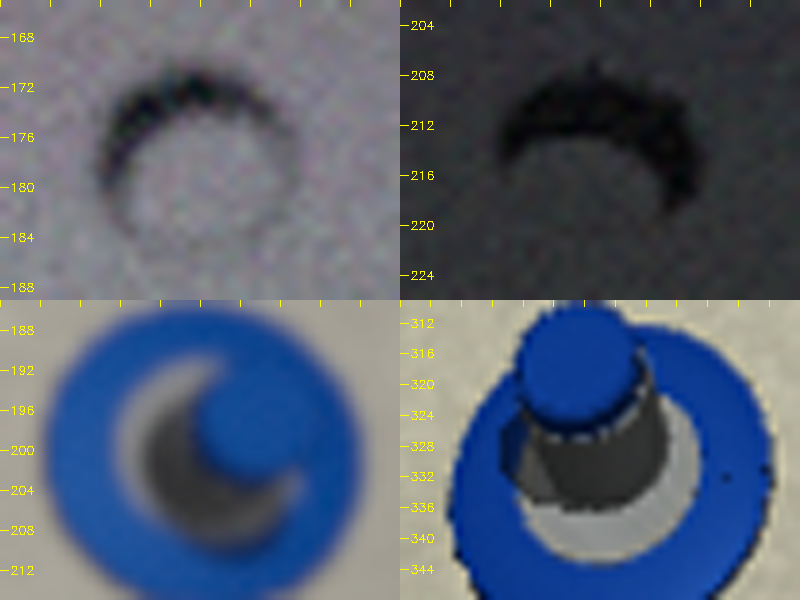

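Run:
```python
from g import *
import pickle
D=pickle.load(open("f1.pkl","rb"));T,S=D["top"],D["scene"]
print("socket",onz(T,(298.7,177.5),85),onz(S,(366,214.1),85),tri(T,(298.7,177.5),S,(366,214.1)))
print("pot",onz(T,(447.4,196.1),74),onz(S,(232.2,315.2),74),tri(T,(447.4,196.1),S,(232.2,315.2)))
# spare cap and teal
for n,f in D.items():
    print(n,"teal",blobs(mask(f,80,97,110,30),30),"disc",[b for b in blobs(mask(f,100,125,110,50)) if 300<b[1][4]<1100])
print("spare scene cap approx",onz(S,(234,267),74),"teal",onz(S,(272,294),30))
print("balls open",tri(T,(339.9,244.1),S,(274,134.3)),tri(T,(278.1,254.9),S,(306.5,103)))
print("bar cmd",bar(np.radians(118),180.5)-OFF*np.r_[ey,0])
```

```text
socket [618.24042664  69.62215318  85.        ] [621.23655416  69.78407966  85.        ] (array([619.68782743,  70.52408955,  82.61166796]), np.float64(2.1417785553688984))
pot [ 566.19185557 -326.9255197    74.        ] [ 566.71244262 -323.32087791   74.        ] (array([ 566.62760988, -324.97067245,   76.10190652]), np.float64(3.1809406380336473))
scene teal [([271.9, 298.9], [264, 287, 17, 25, 336])] disc [([388.5, 14.7], [380, 3, 18, 24, 305]), ([241.0, 284.5], [221, 265, 38, 35, 601]), ([235.6, 331.4], [215, 309, 42, 44, 986])]
top teal [([408.2, 192.1], [402, 185, 14, 15, 151])] disc [([441.5, 200.2], [426, 186, 31, 30, 574]), ([410.4, 231.0], [396, 216, 31, 31, 444])]
spare scene cap approx [ 482.83008703 -243.62914901   74.        ] teal [ 576.77957557 -220.80494911   30.        ]
balls open (array([417.03721802, -28.58600149, 289.6671678 ]), np.float64(1.0897625975171805)) (array([395.84953508, 100.85278539, 289.75405823]), np.float64(1.575426264630341))
bar cmd [406.81506143  38.23797811 289.37204051]
```

Run:
```python
from g import *
import pickle
r=down([0,1]); r2=down([0,-1])
P=np.array([566.5,-325.,55.]); So=np.array([619.9,70.6,110.])
def jd(x): q=ctrl.inverse_kinematics(x.tolist(),r); q2=ctrl.inverse_kinematics(x.tolist(),r2); return q,q2
for x in (P,So): print([np.round(a,2).tolist() for a in jd(x)])
j=ctrl.get_joints(); c=[max(abs(np.array(jd(P)[i])-j)[5:]) for i in (0,1)]; r=(r,r2)[int(np.argmin(c))]; print(c)
np.save("potrot.npy",r)
ctrl.grip(.72,30)
ctrl.move_ptp((P+[0,0,110]).tolist(),r)
ctrl.servo_line((P+[0,0,45]).tolist(),150); ctrl.servo_line(P.tolist(),80)
ctrl.dwell(.1);b=ft(10);print("b",b)
ctrl.grip(0.,30);ctrl.dwell(.1);print("w*85",ctrl.get_gripper_width()*85,ft()-b,ctrl.get_time_s())
ctrl.servo_line((P+[0,0,100]).tolist(),120);ctrl.dwell(.1);print(ft()-b)
ctrl.move_ptp((So+[0,0,130]).tolist(),r)
ctrl.servo_line((So+[0,0,30]).tolist(),100);ctrl.dwell(.2);print(ctrl.get_ee_pos(),ft(20)-b,ctrl.get_time_s())
D={n:ctrl.grab_frame(n) for n in("scene","top")}; pickle.dump(D,open("f2.pkl","wb"))
S=D["scene"];T=D["top"]
im=S["image"][140:260,290:450,::-1].copy()
o=cv2.resize(im,(800,600),interpolation=cv2.INTER_CUBIC)
for x in range(290,450,10): cv2.line(o,((x-290)*5,0),((x-290)*5,10),(0,255,255),1); x%20 or cv2.putText(o,str(x),((x-290)*5,22),0,.4,(0,255,255),1)
for y in range(140,260,10): cv2.line(o,(0,(y-140)*5),(10,(y-140)*5),(0,255,255),1); cv2.putText(o,str(y),(12,(y-140)*5+4),0,.4,(0,255,255),1)
cv2.imwrite("pics/over.png",o)
```

```text
[[-0.52, 0.67, 0.17, 1.07, 0.0, -0.52], [-0.52, 0.67, 0.17, 1.07, 0.0, 2.62]]
[[0.11, 0.57, 0.14, 1.14, 0.0, 0.11], [0.11, 0.57, 0.14, 1.14, 0.0, -3.03]]
[np.float64(1.3883748349503275), np.float64(1.7532178186394656)]
b [ 0.17459218 -0.05591971  0.21330154]
w*85 34.53939459603694 [-0.17651758 -0.50519995  3.50422034] 38.7
[-0.28104022  0.09050574 -1.89593931]
[620.33028864  70.67274895 140.80626115] [-0.28351308  0.13012153 -1.90840948] 42.9083
```

View pics/over.png

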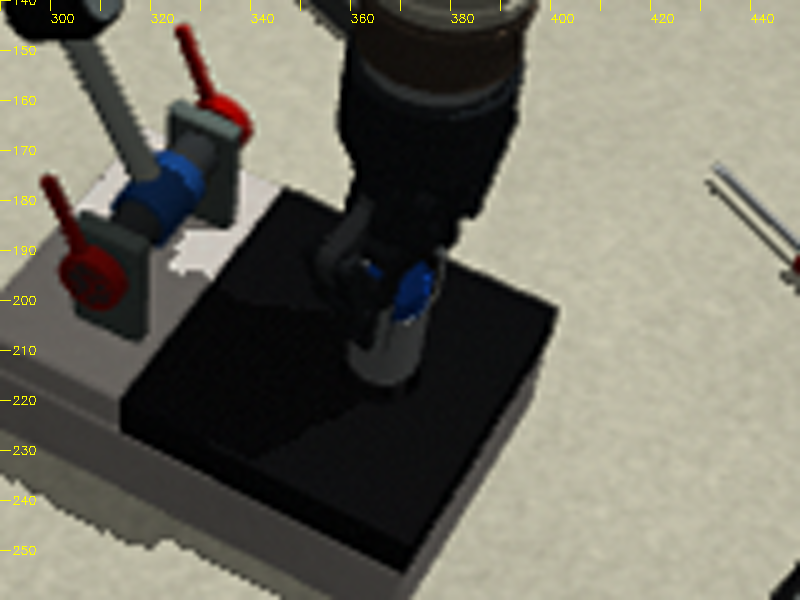

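Run:
```python
from h import *
import pickle
S2=pickle.load(open("f2.pkl","rb"))["scene"];S1=pickle.load(open("f1.pkl","rb"))["scene"]
g=lambda f:f["image"].astype(int).sum(2)
for v in range(205,220): print(v,g(S2)[v,355:380].tolist())
print()
for v in range(206,222): print(v,g(S1)[v,354:379].tolist())
for z in (95.8,98): print(proj(S2,[620.3,70.7,z]))
print(proj(S2,[621.2,69.8,85]))
```

```text
205 [17, 24, 22, 22, 22, 23, 23, 26, 17, 29, 80, 134, 119, 97, 132, 130, 150, 145, 157, 151, 61, 43, 43, 39, 40]
206 [16, 16, 18, 19, 22, 29, 25, 20, 14, 42, 111, 128, 95, 101, 131, 137, 138, 153, 154, 151, 39, 43, 40, 46, 44]
207 [21, 17, 19, 19, 20, 27, 33, 20, 27, 40, 104, 124, 95, 125, 131, 140, 145, 152, 154, 119, 33, 44, 43, 41, 44]
208 [20, 15, 19, 23, 53, 78, 19, 16, 22, 41, 133, 121, 96, 131, 139, 141, 149, 154, 150, 116, 37, 43, 38, 41, 43]
209 [25, 25, 13, 18, 54, 116, 102, 27, 21, 78, 130, 116, 99, 133, 136, 141, 148, 154, 151, 88, 35, 43, 42, 43, 43]
210 [23, 20, 20, 16, 50, 119, 116, 110, 91, 126, 128, 114, 123, 133, 139, 140, 147, 155, 145, 56, 40, 41, 43, 41, 43]
211 [18, 13, 18, 22, 65, 119, 120, 120, 123, 126, 125, 124, 130, 134, 139, 145, 151, 153, 147, 55, 43, 43, 45, 44, 48]
212 [18, 21, 21, 8, 42, 123, 119, 120, 123, 122, 124, 124, 131, 133, 137, 146, 154, 151, 115, 31, 37, 41, 41, 47, 45]
213 [20, 24, 16, 8, 17, 83, 123, 121, 121, 126, 123, 124, 130, 136, 141, 145, 155, 142, 46, 35, 40, 43, 41, 39, 43]
214 [17, 18, 18, 11, 18, 31, 84, 125, 122, 123, 126, 128, 1
[... 1636 characters left out ...]
 44, 44, 34, 43, 42, 41, 40, 42, 43, 39, 43, 38, 45, 47, 34, 12, 4, 20, 36, 42, 41, 44, 44]
217 [37, 44, 41, 40, 42, 42, 38, 40, 38, 42, 41, 39, 39, 44, 41, 44, 37, 16, 12, 20, 41, 40, 38, 43, 40]
218 [42, 42, 42, 40, 41, 38, 39, 39, 41, 42, 39, 41, 36, 39, 42, 42, 39, 16, 29, 40, 40, 43, 42, 42, 42]
219 [41, 44, 40, 44, 40, 41, 40, 38, 40, 43, 40, 40, 40, 43, 37, 42, 34, 33, 43, 43, 42, 41, 37, 42, 39]
220 [44, 40, 40, 42, 43, 45, 45, 42, 39, 36, 40, 35, 37, 39, 40, 37, 41, 37, 43, 39, 37, 43, 41, 43, 45]
221 [40, 39, 40, 48, 39, 40, 37, 40, 43, 46, 38, 43, 40, 43, 42, 40, 42, 42, 41, 43, 40, 42, 41, 41, 40]
[366.37746462 211.00062035]
[366.47222934 210.4483719 ]
[365.99199762 214.08850427]
```

Scene camera and robot agree to within 0.3 mm on the held pot. The socket's refined position is about (620.3, 69.2). Inserting with force checks.

Run:
```python
from g import *
S=np.array([620.0,69.2]); ctrl.servo_line([*S,140.],40); ctrl.dwell(.15); b=ft(20); print(ctrl.get_ee_pos())
z=140.; ctrl.servo_line([*S,128.],40); z=128.
while z>104:
    z-=1.5; ctrl.servo_line([*S,z],25); f=ft(6)-b; p=np.array(ctrl.get_ee_pos())
    print(z,p.round(1),f.round(1))
    if f[2]>4: break
    if p[2]<120: S=S+np.clip(.1*f[:2],-.3,.3)   # yield to side forces once inside
print(ctrl.get_time_s())
```

```text
[620.02046165  69.19789658 139.998842  ]
126.5 [619.9  69.4 126.4] [-0.4  1.1 -0.7]
125.0 [620.   69.5 125.1] [-1.   2.5  0.4]
123.5 [620.   69.4 123.5] [-1.3  2.7  0.7]
122.0 [620.   69.4 122. ] [-1.2  3.4  1.6]
120.5 [620.   69.4 120.4] [-1.5  4.3  1.9]
119.0 [619.9  69.4 118.9] [-2.1  4.6  2.2]
117.5 [619.8  69.4 117.3] [-1.3  4.7  1.5]
116.0 [619.7  69.5 115.8] [-1.   2.9  1. ]
114.5 [619.6  69.6 114.2] [ 0.5  1.1 -0.1]
113.0 [619.6  69.7 112.8] [-0.2 -0.  -0.3]
111.5 [619.6  70.1 111.4] [0.  0.  0.1]
110.0 [620.   70.2 110.6] [-0.8 -0.4  3.7]
108.5 [620.1  70.2 110.6] [-2.9 -0.4 10.7]
47.925
```

Floor contact came at z ≈ 110.6 against the expected 110. Relaxing, releasing and checking.

Run:
```python
from g import *
import pickle
p=ctrl.get_ee_pos(); ctrl.servo_line([p[0],p[1],110.4],15); ctrl.dwell(.1)
ctrl.grip(.7); ctrl.dwell(.2)
p=np.array(ctrl.get_ee_pos()); ctrl.servo_line((p+[0,0,90]).tolist(),110)
ctrl.move_ptp([380,-260,340],ctrl.get_tcp_rot()); print(ctrl.get_time_s())
D={n:ctrl.grab_frame(n) for n in("scene","top")}; pickle.dump(D,open("f3.pkl","wb"))
O=pickle.load(open("f0.pkl","rb"))
for n in D:
    print(n,"red",blobs(mask(D[n],0,6)|mask(D[n],174,180)))
    # changed pixels between first and last frames
    d=cv2.absdiff(D[n]["image"],O[n]["image"]).max(2); print([b for b in blobs((d>50).astype(np.uint8)*255,25)])
a=cv2.resize(D["scene"]["image"][90:270,260:440,::-1],(400,400),interpolation=cv2.INTER_CUBIC)
b=cv2.resize(D["top"]["image"][110:300,230:470,::-1],(400,317),interpolation=cv2.INTER_CUBIC)
cv2.imwrite("pics/end.png",np.hstack([a,cv2.copyMakeBorder(b,0,83,0,0,0)]))
S=D["scene"]; print("pot top expected px",proj(S,[620,70,129]))
```

```text
51.4333
scene red [([332.0, 157.0], [325, 145, 15, 24, 80]), ([306.8, 189.7], [298, 175, 18, 27, 135]), ([460.8, 199.8], [449, 188, 25, 25, 254])]
[([71.0, 2.8], [61, 0, 28, 10, 145]), ([122.2, 22.8], [68, 0, 117, 56, 4017]), ([205.3, 4.1], [199, 0, 14, 11, 110]), ([144.8, 59.9], [136, 47, 21, 24, 201]), ([225.9, 74.7], [223, 64, 6, 22, 58]), ([106.6, 203.5], [0, 85, 193, 206, 14018]), ([213.7, 100.1], [203, 92, 24, 19, 318]), ([299.6, 145.8], [270, 100, 52, 78, 1275]), ([215.8, 128.6], [209, 120, 15, 17, 147]), ([19.7, 168.2], [0, 143, 45, 49, 1276]), ([194.4, 155.7], [171, 144, 50, 24, 449]), ([204.9, 161.2], [198, 157, 14, 9, 25]), ([368.2, 183.5], [325, 164, 75, 45, 689]), ([271.0, 200.0], [253, 182, 34, 35, 251]), ([325.6, 196.9], [321, 193, 10, 8, 44]), ([2.6, 219.0], [0, 213, 8, 11, 54]), ([229.8, 311.7], [223, 309, 16, 8, 60]), ([233.2, 327.0], [222, 316, 22, 20, 299])]
top red [([207.6, 136.8], [200, 124, 16, 27, 206]), ([329.4, 218.3], [327, 212, 6, 13, 48]), ([281.3, 225.6], [279, 220, 5, 13, 44])]
[([292.9, 153.1], [263, 144, 61, 18, 183]), ([296.8, 170.4], [291, 157, 15,
[... 336 characters left out ...]
204, 16, 26, 61]), ([540.3, 237.3], [521, 207, 35, 56, 419]), ([516.4, 212.0], [514, 209, 6, 8, 25]), ([613.9, 252.1], [591, 209, 42, 79, 405]), ([305.2, 223.7], [302, 221, 7, 7, 27]), ([310.7, 243.6], [283, 228, 61, 30, 613]), ([623.2, 264.0], [607, 233, 33, 58, 120]), ([545.6, 286.6], [501, 238, 89, 77, 2811]), ([278.2, 254.9], [274, 251, 9, 9, 55]), ([313.9, 266.2], [312, 260, 5, 15, 39]), ([327.2, 279.2], [302, 273, 52, 14, 147]), ([619.4, 284.8], [618, 282, 5, 9, 26]), ([596.4, 294.8], [590, 289, 15, 13, 117]), ([607.3, 298.7], [600, 292, 15, 15, 99]), ([571.8, 383.3], [499, 359, 141, 41, 3830]), ([342.8, 389.2], [294, 377, 96, 23, 1287])]
pot top expected px [367.56907568 202.56687462]
```

View pics/end.png

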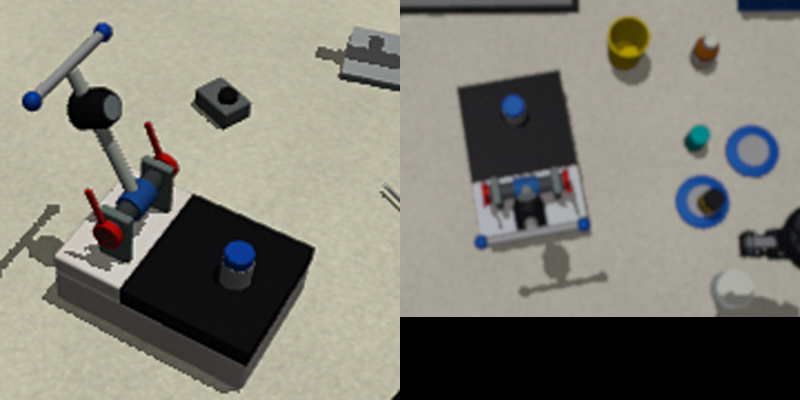

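The pot stands upright at the expected pixel: its cap top is at about (367.5,202), against a predicted (367.6,202.6). The arm is open, and the pointers, spare and other things are unmoved.

```bash
python3 -c "
from bench import ctrl
ctrl.dwell(.3); print(ctrl.close_job(), ctrl.get_time_s())"
```

```text
the job is handed in; nothing more can be done
the job is handed in; nothing more can be done
```

The job is handed in, and all my checks came out right; the system gives no verdict of its own.

- **Lamp arm:** I carried it by its cross bar from about 24° to its back stop, which I felt at about 118°. The push against the stop reached about 6 N, under the 10 N at which the drum slips. I backed off to about 2 N, let go and withdrew. It rests open, and the red pointers show no shift in either camera, though a pixel is about 2.5 mm, so the pictures can't confirm the 1 mm limit.
- **Steel pot:** I lowered it into the socket until it met the floor, with the tool at 110.6 mm where 110 mm was expected. The push peaked at about 11 N, under the 25 N limit. I eased off and released it, and in the last picture it stands upright with its cap within about 1 pixel of the predicted place.
- **Other things:** the spare pot and the rest of the bench look undisturbed in the first-to-last comparison. The last motion ended at about 51 s of the 72 s allowed.

**Disagreements:**
- The socket position differed by 2–3 mm between the cameras and against the arm's centre line. I used the scene camera, which agreed with the robot to within 0.3 mm on the held pot. The pot then needed about 1 mm of sideways give on the way in, with up to 5 N of side force.
- While swinging, the arm gave a sideways force of about 6 N on the gripper, from a slightly misjudged swing plane. It disappeared on release.

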